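# Pack a charged data logger and raise the tin's outer lid for the slip

### The arm

A 6-joint arm with a two-finger parallel gripper is mounted at the origin on the work surface. World frame = base frame: x ahead of the robot, y to its left, z up, the work surface at z = 0. Lengths are in mm, angles in rad, forces in N, time in s.
With the tool pointing down it reaches from about 225 to 875 mm from the base axis. Payload 3.4 kg.
Tool frame: the origin (TCP) lies on the centre line of the jaws, within the pads' length; the fingertips stand bot.tips_ahead ahead of it and the grasp point (between the pads) lies 11 mm behind it (bot.tips_ahead is the distance from the TCP to the fingertips, in mm); z points along the fingers, y is the line along which they close (so a half turn about z gives the same grasp; the last joint's range is limited). The gripper opens to 85 mm and grips with 20 to 120 N. Pads are 22 mm wide; open, the fingers measure 114 mm over their backs; the gripper's body (76 mm by 85 mm) begins 54 mm behind the grasp point. The pads swing forward as they close: fully open they stand 13 mm farther back than shut.
Start: joints at [-1.265, 0.276, 1.505, -0, 1.361, -0.121], TCP at [238.03, -523.454, 239.328] pointing down, gripper open.
Joint ranges: [-2.89, 2.89], [-0.75, 2.08], [0.22, 2.7], [-1.18, 4.32], [0.11, 2.71], [-2.7, 2.7]. Speed limits (rad/s): [2.57, 2.57, 3.14, 3.14, 3.14, 3.14].

### API

Orientations are given as [roll, pitch, yaw] about the fixed x, y, z axes, in that order (R = Rz(yaw) Ry(pitch) Rx(roll)).
In Python, from rig import telemetry, get_image, finish_job, find_in, bot gives the robot as it stands.
- The arm moves only by the tool arm_command, never from a script. Its argument "deltas" is one flat list of numbers, 5 for each row, row after row: the closure, from -1 (fully open) to 1 (shut), so that 0 is half open, then the shift along the world's x, y, z as a fraction of full scale, then the turn about the world's z as a fraction of full scale. In form: [fingers, dx, dy, dz, twist, fingers, dx, dy, dz, twist, ...]. A call has 1 to 12 rows; each row is the pose to reach, as a shift and turn from the pose commanded when the call began; what a row does not reach only later rows make up. Full scale, the value 1, is 0.15 m for a shift and pi/2 rad for a turn. A row lasts 1/12 s, in which the tool goes at most 41.7 mm and 7.16 degrees, less where a joint would pass 70% of its speed; a pose out of reach is approached as far as the arm can. A call with a number of a shift or a turn outside -1 to 1 is refused whole. A call with a gripper value outside its range is refused whole. The fingers move at their own pace and stop on an object; "force" is the grip in N (left out, the last holds). Time passes only in rows, so rows that repeat a pose let the fingers close. It gives the time, the measured TCP pose, the force, the opening and the grip force at its end, in the units of the state.
- telemetry.get_obs(): the state, without advancing time (a new reading comes with each control period).
- get_image(name): name is "scene" or "top"; returns a dict with "pixels" (384x512x3 uint8, blue, green, red), "range_z" (384x512 float32, mm along the optical axis (not along the pixel's ray), 0 where there is no reading), "fx", "fy", "cx", "cy" (pixels), "k1" (the pictures are not rectified: a ray, as slopes to the right and down, at radius r is drawn at 1 + k1 r^2 times it, then the intrinsics apply), "R" (3x3) and "t" (3): a world point X has camera coordinates R X + t. Camera axes: x right, y down, z forward; pixel columns grow to the right and rows downward; lengths in mm; the calibration is good to about 2 mm. A picture is of the moment at which its call begins.
- finish_job(): hands the job in; it is judged then, once.
Trained networks look in a picture, given as the dict that the camera call returned (one of the last four; its "shot" number tells which), for a name from the list of things; names that differ only in an ending like _2 or _b are one class to them, and where a whole thing is asked for, a point or a joint stands for the part that bears it (a point fixed in the world has none). Each returns a list of dicts, best first, with "confidence" (0 to 1); they miss things now and then, are a little off and sometimes report something else, mostly with a low value. They report only what shows in the picture. A call takes as long as a camera call.
- find_in(name, picture): "point" ([x, y, z] in mm, in world coordinates, good to about 4 mm: the middle of the surface that is visible of it).
The state is a dict: "time": time; "qpos": joint angles; "joint_vel": joint speeds; "effort": joint torques, N m; "tcp_pos": TCP position; "orientation": TCP orientation; "wrist_force": force on the tool from outside, world axes, zero at the start; "torque": the same for the moment, N m; "opening": finger opening in mm; "finger_force": force on a finger pad.
Only numpy, scipy, OpenCV 4.12 (cv2) and the standard library are available. Lean on these libraries where they do the work, as an engineer would, in place of code of your own. Each camera call takes 0.05 s, during which the arm holds its last target. There are 200 camera calls.

### The job

Pull the green data logger out of its sprung charging socket, set it down inside the open tin, then carry the nested lids over by the yellow stem without parting them, lower them onto the tin until fully seated, and let go. Then take the black collar, lift the blue outer lid alone straight up by about 12 cm, leaving the inner lid seated and undisturbed, and finish while holding it there, level above the tin, so that a packing slip can go in. Set things down rather than drop them, and leave everything else on the bench as it is.

Things in the scene. Friction and masses are not known exactly. Their poses are not given: they have to be found in the camera images.
- tin: Open round aluminium tin with a blue band, fixed upright to the bench in a black rubber holding ring (160 mm across, 12 mm high). Outer diameter 140, mouth 132 in diameter, height 85, floor 5 thick. Origin: centre of the underside, on the bench; z up. The rim is at z = 85 mm.
- dock: Black charging dock, 90 x 170 x 20 mm (x, y, z), fixed. Origin: centre of the underside; z up. Two sockets open upwards at y = -45 and +45 mm; one holds the green logger, the other the orange (which is where varies). Two sprung detent balls click into each plug's groove: a straight upward pull of about 8 to 15 N frees it in the first few mm; the plug is 14 mm deep.
- logger_mid (a point): Green data logger, about 60 g, 58 mm tall: brass plug 12 x 20 mm, 14 long, below a case of 22 x 30 x 44 mm (its x, y, z). Point: on the axis half-way up, 29 mm from either end. Axes as the dock's at the start: grasp across x, the 22 mm. Plugged in, this point is 35 mm above the bench, the case from 20 to 64 mm.
- spare_mid (a point): Orange data logger of the same shape, in the other socket; leave it plugged in. Point half-way up.
- inner_lid_stem (a point): Inner lid: aluminium flange 138 mm across, 3 thick; tapered plug below, 126 across, 10 deep; upright yellow stem 20 mm in diameter, sticking out 30 mm above the outer lid's collar. Point: on the stem's axis, 15 mm below its top, 55 mm above the lid's foot (which starts on the bench); z up. Lifted by the stem it carries the outer lid. Seated (flange on rim) this point is 130 mm above the bench.
- outer_lid_collar (a point): Outer lid, lying nested on the inner: blue plate 155 mm across, rim skirt 10 deep, 148 inside; black collar in its middle round the stem, 50 mm outside, bore 36, 24 high. Point: on the axis half-way up the collar, 12 mm above the plate's top, 27 mm below the inner lid's stem point while nested; z up. Lifted off, it clears the stem's top after 57 mm. Loose fit, no latch; 0.13 to 0.22 kg.
- tape_mid (a point): Roll of brown packing tape, 100 mm across, 48 high, lying flat; centre. Bystander.
- label_roll_mid (a point): White roll of labels, 88 mm across, 60 high, standing on its end; centre. Bystander.
- cleaner_mid (a point): White bottle with red cap, 56 mm across, 150 high; centre. Bystander.
- carton_mid (a point): Closed brown carton, 110 x 150 x 70 mm; centre. Bystander.
- pen_mid (a point): Thick blue and black marker, 135 mm long, 14 high, lying flat; centre. Bystander.

How it is judged:
By the outcome, as a careful person would: the job done as asked, in the order asked, and still so for the second after the job is handed in, while the arm keeps its last pose, push and grip.
It also fails if it takes over 72 s, if anything falls off the work surface, if the arm or the gripper's body presses on something with over 40 N, if the wrist force passes 120 N, or if a joint passes its speed limit or range.

## Working session

There is one attempt and no reset: what is moved stays moved. The work goes in short steps, Python scripts to look and compute and a tool call to move; the robot and the scene stay as the last step left them, time stands still between calls to the robot, and variables do not carry over. Pictures are saved under pics/ and viewed, at most 13 in all, crops included, and the job is handed in when it is done.

Besides the shell and the picture viewer there is one more tool, called after "Emit:" in YAML: its name, and indented under it one key for each argument. arm_command: Moves the arm, as the interface text tells. Its arguments: {"type":"object","properties":{"deltas":{"type":"array","items":{"type":"number","minimum":-1,"maximum":1}},"force":{"type":"number"}},"required":["deltas"]}

```bash
mkdir -p pics; ls; cat > h.py <<'E'
import numpy as np, cv2
from rig import telemetry, get_image, finish_job, find_in, bot
def cloud(p):
    "world xyz of every pixel"
    h,w=p["range_z"].shape; u,v=np.meshgrid(np.arange(w),np.arange(h))
    K=np.array([[p["fx"],0,p["cx"]],[0,p["fy"],p["cy"]],[0,0,1.]])
    n=cv2.undistortPoints(np.stack([u,v],-1).reshape(-1,1,2).astype(float),K,np.array([p["k1"],0,0,0.])).reshape(h,w,2)
    z=p["range_z"]; C=np.dstack([n[...,0]*z,n[...,1]*z,z])
    X=(C-np.array(p["t"]))@np.array(p["R"]); X[z==0]=np.nan
    return X
E
python3 - <<'E'
from h import *
print(bot.tips_ahead, {k:np.round(v,2) for k,v in telemetry.get_obs().items()})
ps=[get_image(n) for n in("scene","top")]
for p,n in zip(ps,("scene","top")):
    cv2.imwrite(f"pics/{n}0.png",p["pixels"]); print(n,np.round(-np.array(p["R"]).T@p["t"]))
    for k in"tin dock logger_mid spare_mid inner_lid_stem outer_lid_collar tape_mid label_roll_mid cleaner_mid carton_mid pen_mid".split():
        print(k,[(np.round(d["point"]),round(d["confidence"],2)) for d in find_in(k,p)[:2]])
E
```

```text
pics
8.0 {'time': np.float64(0.0), 'qpos': array([-1.26,  0.28,  1.51, -0.  ,  1.36, -0.12]), 'joint_vel': array([-0.,  0.,  0., -0.,  0.,  0.]), 'effort': array([-0.000e+00, -4.168e+01, -2.458e+01,  0.000e+00,  1.000e-02,
       -0.000e+00]), 'tcp_pos': array([ 237.88, -522.93,  238.43]), 'orientation': array([-3.14, -0.  ,  0.43]), 'wrist_force': array([-0.25, -0.16, -0.61]), 'torque': array([-0.01,  0.02, -0.02]), 'finger_force': np.float64(0.0), 'opening': np.float64(85.71)}
scene [1417.  441.  628.]
tin [(array([ 585., -233.,   42.]), 0.69)]
dock [(array([574., 277.,  19.]), 0.6), (array([558., 217.,  50.]), 0.18)]
logger_mid [(array([559., 310.,  46.]), 0.64)]
spare_mid [(array([556., 220.,  52.]), 0.55)]
inner_lid_stem [(array([555.,  20.,  57.]), 0.64)]
outer_lid_collar [(array([569.,  24.,  13.]), 0.83)]
tape_mid [(array([776.,  78.,  35.]), 0.73), (array([560., 313.,  47.]), 0.41)]
label_roll_mid [(array([780., -75.,  50.]), 0.85)]
cleaner_mid [(array([744., 251.,  73.]), 0.88)]
carton_mid [(array([ 777., -282.,   62.]), 0.59)]
pen_mid [(array([597., 443.,  13.]), 0.45)]
top [ 515.   37. 1339.]
tin [(array([ 557., -250.,    4.]), 0.87)]
dock [(array([546., 261.,  22.]), 0.82)]
logger_mid [(array([552., 310.,  66.]), 0.58), (array([544., 217.,  64.]), 0.51)]
spare_mid [(array([543., 215.,  62.]), 0.48)]
inner_lid_stem [(array([549.,  10.,  19.]), 0.48)]
outer_lid_collar []
tape_mid [(array([763.,  68.,  52.]), 0.85)]
label_roll_mid [(array([751., -89.,  60.]), 0.63)]
cleaner_mid [(array([716., 235., 104.]), 0.83)]
carton_mid [(array([ 743., -305.,   72.]), 0.59)]
pen_mid [(array([580., 440.,  19.]), 0.84)]
```

View pics/top0.png

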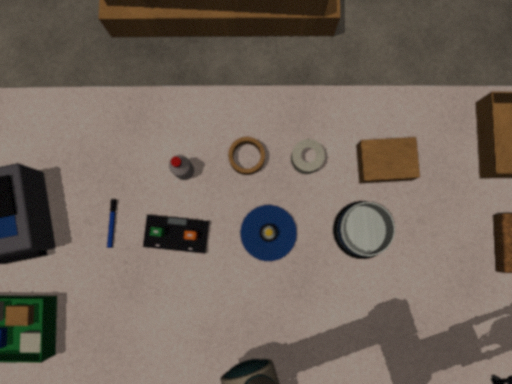

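View pics/scene0.png

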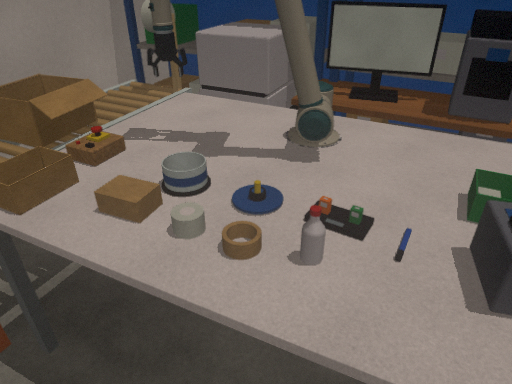

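```bash
python3 - <<'E'
from h import *
for n in("top","scene"):
    p=get_image(n); X=cloud(p); hsv=cv2.cvtColor(p["pixels"],cv2.COLOR_BGR2HSV); H,S,V=np.moveaxis(hsv.astype(int),-1,0)
    x,y,z=np.moveaxis(X,-1,0)
    ms={"green":(abs(H-60)<20)&(S>100)&(z>20)&(z<90),"orange":(abs(H-12)<8)&(S>150)&(z>20)&(abs(x-545)<60)&(abs(y-250)<120),"yellow":(abs(H-27)<6)&(S>130)&(z>30)&(abs(y)<90)&(x<680),
     "blueplate":(abs(H-108)<14)&(S>100)&(abs(y-10)<120)&(abs(x-550)<120)&(z>3),"blacktop":(V<70)&(abs(y-10)<60)&(abs(x-550)<60)&(z>28),
     "tinrim":(z>70)&(z<95)&(np.hypot(x-557,y+250)<100)&(x<670), "docktop":(V<80)&(abs(z-20)<5)&(abs(x-546)<80)&(abs(y-261)<130)}
    for k,m in ms.items():
        q=X[m]
        if len(q)<5: print(n,k,len(q));continue
        if k in("green","orange","yellow","blacktop") : q=q[q[:,2]>np.percentile(q[:,2],97)-4]
        r=cv2.minAreaRect(q[:,:2].astype(np.float32))
        c,rad=cv2.minEnclosingCircle(q[:,:2].astype(np.float32))
        print(n,k,len(q),"med",np.round(np.median(q,0),1),"rect",np.round(np.hstack([r[0],r[1],r[2]]),1),"circ",np.round([*c,rad],1))
E
```

```text
top green 144 med [349.2 592.7  87.6] rect [2.999e+02 6.436e+02 1.560e+02 1.126e+02 4.000e-01] circ [301.5 644.3  94.4]
top orange 39 med [539.6 216.7  65.3] rect [542.7 217.7  27.9  21.   81. ] circ [543.4 217.9  16.9]
top yellow 12 med [549.6  12.7  71.5] rect [549.9  11.9   8.1  15.1  63.2] circ [549.8  12.    7.9]
top blueplate 2138 med [548.5  11.5  15.6] rect [550.2  11.6 147.1 144.   89.5] circ [550.3  10.9  74.7]
top blacktop 47 med [561.    9.6  41.9] rect [551.8  12.1  44.2  45.   56.1] circ [550.2  10.7  24.5]
top tinrim 382 med [ 559.  -255.8   83. ] rect [ 558.2 -243.4  139.8  136.9   89.6] circ [ 557.9 -244.2   70.8]
top docktop 1659 med [545.9 261.1  19.6] rect [547.7 261.9 170.7  88.8  84.1] circ [546.9 261.5  93.4]
scene green 119 med [355.3 630.2  87.5] rect [303.5 637.5  95.3 165.3  89.3] circ [303.1 638.8  93.9]
scene orange 35 med [550.  222.1  63.1] rect [545.8 221.2  28.8  22.4  82. ] circ [547.8 221.8  16.4]
scene yellow 16 med [553.6  13.   69.2] rect [553.2  13.   18.2  11.8  26. ] circ [552.3  15.2   9.6]
scene blueplate 812 med [569.7  26.6  15. ] rect [551.9  11.7 151.9 145.5  23.2] circ [551.   15.2  79.8]
scene blacktop 53 med [560.9  18.   38.5] rect [554.4  13.4  45.1  47.8  21.7] circ [551.7  12.1  25.8]
scene tinrim 407 med [ 567.1 -241.4   78.4] rect [ 560.6 -243.5  140.7  137.5   53.5] circ [ 558.6 -244.    73.4]
scene docktop 768 med [562.2 281.   18.9] rect [549.4 264.6 169.7  94.9  83.3] circ [550.4 264.8  95.3]
```

The top view shows the dock at (177,233), with green at (157,231) and orange at (190,235). The lids are at (269,233) and the tin at (363,229). The scene view agrees with this, and the bystanders all sit further out. The dock is yawed about -6°, and green is near (552.5, 307). I'm moving above it now.

Emit:
arm_command:
  deltas: [-1,0.35,0.92,0,0.11,-1,0.35,0.92,0,0.11,-1,0.35,0.92,0,0.11,-1,0.35,0.92,0,0.11]

```text
time: 1.63
tcp_pos: [291.0, -381.2, 239.2]
orientation: [-3.139, -0.002, 0.6]
wrist_force: [0.1, -0.4, 0.1]
opening: 85.3
finger_force: 0.0
```

Emit:
arm_command:
  deltas: [-1,0.35,0.92,0,0.11,-1,0.35,0.92,0,0.11,-1,0.35,0.92,0,0.11,-1,0.35,0.92,0,0.11]

```text
time: 1.97
tcp_pos: [343.3, -243.4, 239.5]
orientation: [-3.141, -0.002, 0.774]
wrist_force: [0.2, -0.1, -0.0]
opening: 85.4
finger_force: 0.0
```

Emit:
arm_command:
  deltas: [-1,0.35,0.92,0,0.11,-1,0.35,0.92,0,0.11,-1,0.35,0.92,0,0.11,-1,0.35,0.92,0,0.11]

```text
time: 2.3
tcp_pos: [396.0, -105.8, 239.6]
orientation: [-3.142, -0.002, 0.947]
wrist_force: [0.4, 0.8, -0.4]
opening: 85.3
finger_force: 0.0
```

Emit:
arm_command:
  deltas: [-1,0.35,0.92,0,0.11,-1,0.35,0.92,0,0.11,-1,0.35,0.92,0,0.11,-1,0.35,0.92,0,0.11]

```text
time: 2.63
tcp_pos: [449.0, 32.3, 239.6]
orientation: [3.141, -0.002, 1.12]
wrist_force: [-0.0, 0.0, -0.3]
opening: 85.2
finger_force: 0.0
```

Emit:
arm_command:
  deltas: [-1,0.35,0.92,0,0.11,-1,0.35,0.92,0,0.11,-1,0.35,0.92,0,0.11,-1,0.35,0.92,0,0.11]

```text
time: 2.97
tcp_pos: [501.8, 170.7, 239.4]
orientation: [3.141, -0.003, 1.293]
wrist_force: [-0.4, -0.6, 0.1]
opening: 85.3
finger_force: 0.0
```

Emit:
arm_command:
  deltas: [-1,0.35,0.92,0,0.11,-1,0.35,0.92,0,0.11,-1,0.35,0.92,0,0.11,-1,0.35,0.92,0,0.11,-1,0.35,0.92,0,0.11]

```text
time: 3.38
tcp_pos: [554.5, 309.5, 238.3]
orientation: [3.141, -0.003, 1.467]
wrist_force: [0.8, 0.0, -0.2]
opening: 85.6
finger_force: 0.0
```

```bash
python3 - <<'E'
from h import *
o=telemetry.get_obs();print(o["time"],o["tcp_pos"],o["orientation"],[a for a in dir(bot) if a[0]!="_"])
p=get_image("scene"); X=cloud(p); cv2.imwrite("pics/s1.png",cv2.resize(p["pixels"][110:290,230:430],None,fx=3,fy=3))
hsv=cv2.cvtColor(p["pixels"],cv2.COLOR_BGR2HSV); H,S,V=np.moveaxis(hsv.astype(int),-1,0); x,y,z=np.moveaxis(X,-1,0)
m=(abs(H-60)<20)&(S>80)&(abs(x-552)<50)&(abs(y-308)<50)&(z>22)
q=X[m]; q=q[q[:,2]>57]; print(len(q),np.median(q,0),cv2.minAreaRect(q[:,:2].astype(np.float32)))
# tin rim and flange circles fitted
for nm,c,zlo,zhi,r in(("tin",(558,-244),78,90,(60,76)),):
    d=np.hypot(x-c[0],y-c[1]); k=(z>zlo)&(z<zhi)&(d>r[0])&(d<r[1]); Q=X[k]
    A=np.c_[Q[:,:2],np.ones(len(Q))]; s=np.linalg.lstsq(A,(Q[:,:2]**2).sum(1),rcond=None)[0]; print(nm,s[:2]/2,np.sqrt(s[2]+(s[:2]**2).sum()/4))
# lowest gripper points
g=(z>100)&(np.hypot(x-o["tcp_pos"][0],y-o["tcp_pos"][1])<80); print("tips z",np.percentile(z[g],[0,1,3,10]))
E
```

```text
3.3833 [554.51012937 309.48423502 238.33916934] [ 3.14086050e+00 -2.88019235e-03  1.46746124e+00] ['PlanningError', 'tips_ahead']
46 [560.58504969 310.6089515   62.40424525] ((558.6979370117188, 310.2268371582031), (28.721960067749023, 61.90382385253906), 7.315490245819092)
tin [ 560.02415848 -243.34171444] 67.80267041436345
tips z [242.20796736 251.48388019 264.96313513 312.51636607]
```

View pics/s1.png

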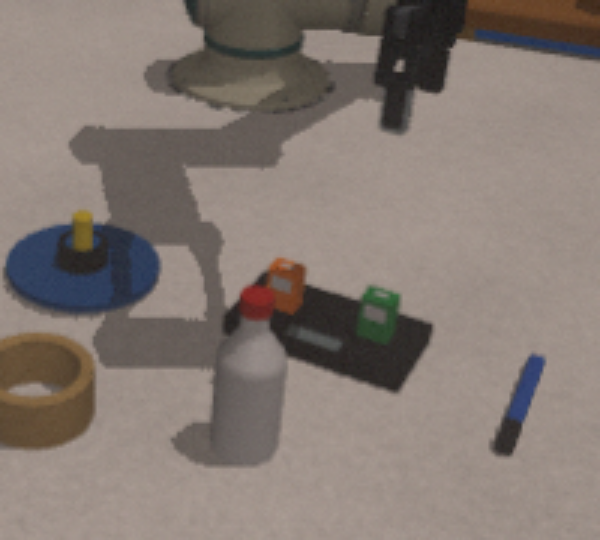

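The crop shows the green logger at crop (380,312), with clear space on both sides. The gripper is open above and behind it. I'm checking the settled pose while lowering.

Emit:
arm_command:
  deltas: [-1,0,0.013,-0.7,0,-1,0,0.013,-0.7,0,-1,0,0.013,-0.7,0,-1,0,0.013,-0.7,0,-1,0,0.013,-0.7,0,-1,0,0.013,-0.7,0]
  force: 60

```text
time: 3.93
tcp_pos: [554.3, 306.2, 136.4]
orientation: [3.139, -0.001, 1.463]
wrist_force: [0.1, 0.3, -0.2]
opening: 85.3
finger_force: 0.0
```

```bash
python3 - <<'E'
from h import *
o=telemetry.get_obs();print(o["time"],o["tcp_pos"],o["orientation"])
for n in("top","scene"):
    p=get_image(n); X=cloud(p); x,y,z=np.moveaxis(X,-1,0)
    H,S,V=np.moveaxis(cv2.cvtColor(p["pixels"],cv2.COLOR_BGR2HSV).astype(int),-1,0)
    m=(abs(H-60)<20)&(S>80)&(abs(x-552)<40)&(abs(y-308)<40)&(z>22)
    q=X[m]; print(n,len(q),np.round(np.median(q,0)),np.round(q.min(0)),np.round(q.max(0))) if len(q) else 0
    g=(z>75)&(np.hypot(x-553,y-308)<75)&(z<165); print("gripper",np.round(np.nanmin(X[g],0)),np.round(np.nanmax(X[g],0)),np.percentile(z[g],[0,2,5])) 
    # low finger points split in x
    for s in(-1,1):
        k=g&(s*(x-553)>20)&(z<155); print(s,k.sum(),np.round(X[k].mean(0)) if k.any() else 0)
    cv2.imwrite(f"pics/{n}2.png",cv2.resize(p["pixels"][180:280,110:230] if n=="top" else p["pixels"][120:260,300:420],None,fx=4,fy=4))
a,b=[cv2.imread(f"pics/{n}2.png") for n in("top","scene")]
h=min(a.shape[0],b.shape[0]); cv2.imwrite("pics/c2.png",cv2.resize(np.hstack([a[:h],b[:h]]),(800,333)))
E
```

```text
3.9333 [554.27703903 306.2028141  136.37748756] [ 3.13854508e+00 -1.30909599e-03  1.46276358e+00]
top 102 [550. 295.  63.] [523. 268.  22.] [581. 320. 304.]
gripper [499. 289. 141.] [608. 306. 164.] [141.27279145 142.28982715 143.81538069]
-1 6 [505. 302. 149.]
1 4 [599. 290. 148.]
scene 123 [563. 313.  42.] [545. 294.  23.] [569. 325.  65.]
gripper [507. 291. 142.] [615. 322. 165.] [141.55780637 142.05371028 142.29414242]
-1 35 [512. 312. 148.]
1 37 [605. 303. 149.]
```

View pics/c2.png

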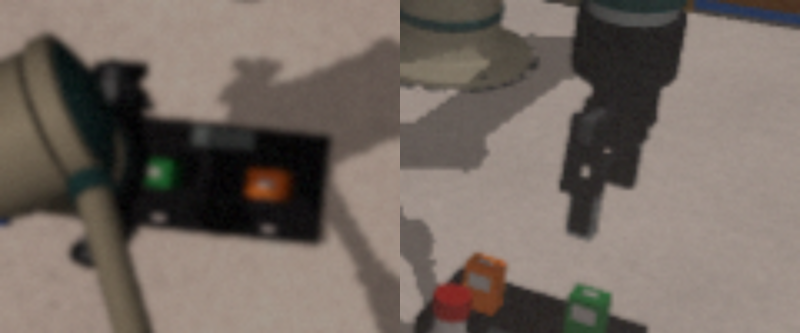

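The two crops show the green logger (crop left (160,173)) directly under the open fingers, with the fingers spread along the dock's x. I'm going down, closing, then pulling slowly.

Emit:
arm_command:
  deltas: [-1,0,0.013,-0.635,0,-1,0,0.013,-0.635,0,-1,0,0.013,-0.635,0,-1,0,0.013,-0.635,0,-1,0,0.013,-0.635,0,1,0,0.013,-0.635,0,1,0,0.013,-0.635,0,1,0,0.013,-0.635,0,1,0,0.013,-0.635,0,1,0,0.013,-0.635,0,1,0,0.013,-0.635,0,1,0,0.013,-0.635,0]
  force: 60

```text
time: 5.03
tcp_pos: [553.4, 308.7, 40.1]
orientation: [3.14, -0.001, 1.464]
wrist_force: [-0.8, 0.1, 4.9]
opening: 21.2
finger_force: 59.3
```

Emit:
arm_command:
  deltas: [1,0,0,0,0,1,0,0,0,0,1,0,0,0,0,1,0,0,0,0]

```text
time: 5.37
tcp_pos: [553.3, 308.6, 40.0]
orientation: [3.141, -0.001, 1.464]
wrist_force: [-0.8, -0.5, 5.8]
opening: 21.3
finger_force: 59.3
```

Emit:
arm_command:
  deltas: [1,0,0,0.015,0,1,0,0,0.03,0,1,0,0,0.045,0,1,0,0,0.06,0,1,0,0,0.08,0,1,0,0,0.1,0,1,0,0,0.15,0,1,0,0,0.25,0,1,0,0,0.45,0,1,0,0,0.7,0,1,0,0,0.9,0,1,0,0,0.9,0]

```text
time: 6.37
tcp_pos: [557.0, 310.2, 182.6]
orientation: [3.128, -0.007, 1.464]
wrist_force: [0.7, 0.8, 0.8]
opening: 21.3
finger_force: 60.3
```

```bash
python3 - <<'E'
from h import *
o=telemetry.get_obs();print(o["time"],o["tcp_pos"],o["opening"],o["wrist_force"])
ims=[]
for n in("top","scene"):
    p=get_image(n); X=cloud(p); x,y,z=np.moveaxis(X,-1,0)
    H,S,V=np.moveaxis(cv2.cvtColor(p["pixels"],cv2.COLOR_BGR2HSV).astype(int),-1,0)
    m=(abs(H-60)<20)&(S>100)&(abs(x-555)<40)&(abs(y-308)<40)&(z>22)&(z<215)
    q=X[m]; print(n,len(q),np.round(np.percentile(q,[1,50,99],0)) if len(q) else 0)
    ims.append(cv2.resize(p["pixels"][180:280,110:230] if n=="top" else p["pixels"][120:220,300:420],(400,333)))
cv2.imwrite("pics/c3.png",np.hstack(ims))
E
```

```text
6.3667 [557.02799283 310.22032367 182.62562318] 21.33935143865429 [0.72297802 0.77835668 0.84276087]
top 33 [[546. 293. 164.]
 [556. 294. 187.]
 [565. 296. 206.]]
scene 11 [[551. 314. 167.]
 [558. 321. 202.]
 [570. 323. 203.]]
```

View pics/c3.png

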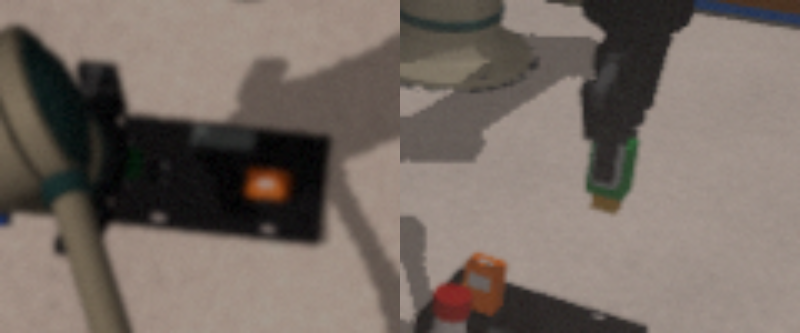

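The logger is out and upright, gripped with its plug showing (scene crop (605,203)), and orange is still in its socket. I'm carrying it over the tin.

Emit:
arm_command:
  deltas: [1,0.01,-0.25,0,0,1,0.01,-0.5,0,0,1,0.01,-0.75,0,0,1,0.01,-0.92,0,0]

```text
time: 6.8
tcp_pos: [552.8, 167.5, 172.4]
orientation: [-3.138, 0.003, 1.463]
wrist_force: [-0.2, 0.9, -0.6]
opening: 21.2
finger_force: 60.3
```

Emit:
arm_command:
  deltas: [1,0.01,-0.25,0,0,1,0.01,-0.5,0,0,1,0.01,-0.75,0,0,1,0.01,-0.92,0,0]

```text
time: 7.13
tcp_pos: [554.5, 29.4, 172.6]
orientation: [-3.138, 0.002, 1.462]
wrist_force: [0.0, 0.8, -0.7]
opening: 21.4
finger_force: 60.3
```

Emit:
arm_command:
  deltas: [1,0.01,-0.25,0,0,1,0.01,-0.5,0,0,1,0.01,-0.75,0,0,1,0.01,-0.92,0,0]

```text
time: 7.47
tcp_pos: [556.2, -108.5, 172.6]
orientation: [-3.139, 0.001, 1.462]
wrist_force: [0.9, -0.2, -0.4]
opening: 21.3
finger_force: 60.3
```

Emit:
arm_command:
  deltas: [1,0.01,-0.25,0,0,1,0.01,-0.5,0,0,1,0.01,-0.7,0,0,1,0.01,-0.85,0,0,1,0.01,-0.92,0,0,1,0.01,-0.92,0,0,1,0.01,-0.92,0,0,1,0.01,-0.92,0,0]

```text
time: 8.13
tcp_pos: [558.6, -241.7, 173.5]
orientation: [-3.14, -0.002, 1.464]
wrist_force: [0.7, 1.4, -1.0]
opening: 21.2
finger_force: 60.3
```

```bash
python3 - <<'E'
from h import *
o=telemetry.get_obs();print(o["time"],o["tcp_pos"],o["orientation"],o["opening"])
for n in("top","scene"):
    p=get_image(n); X=cloud(p); x,y,z=np.moveaxis(X,-1,0)
    H,S,V=np.moveaxis(cv2.cvtColor(p["pixels"],cv2.COLOR_BGR2HSV).astype(int),-1,0)
    m=(abs(H-60)<20)&(S>100)&(abs(x-555)<40)&(abs(y+244)<40)&(z>100)&(z<215)
    q=X[m]; print(n,len(q),np.round(np.percentile(q,[1,50,99],0)) if len(q) else 0)
    d=np.hypot(x-559,y+244); k=(z>80)&(z<90)&(d<76)&(d>60); Q=X[k]
    A=np.c_[Q[:,:2],np.ones(len(Q))]; s=np.linalg.lstsq(A,(Q[:,:2]**2).sum(1),rcond=None)[0]; print("tin",k.sum(),s[:2]/2,np.sqrt(s[2]+(s[:2]**2).sum()/4))
cv2.imwrite("pics/c4.png",cv2.resize(p["pixels"][100:220,130:290],None,fx=4,fy=4))
E
```

```text
8.1333 [ 558.57640193 -241.68923429  173.47904339] [-3.14005875e+00 -1.78759287e-03  1.46440762e+00] 21.233299156811686
top 18 [[ 550. -229.  176.]
 [ 557. -227.  191.]
 [ 565. -226.  201.]]
tin 158 [ 558.34507943 -244.00786874] 67.97866412902205
scene 34 [[ 552. -240.  157.]
 [ 567. -228.  183.]
 [ 572. -226.  198.]]
tin 175 [ 559.92113496 -242.99641723] 67.82697845138026
```

View pics/c4.png

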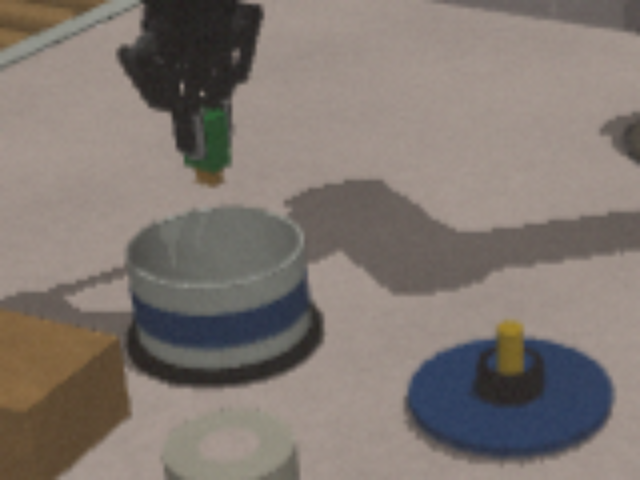

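The logger hangs upright over the tin (crop (208,145)), and the tin's mouth is centred below it. I'm lowering it in.

Emit:
arm_command:
  deltas: [1,0,0,-0.2,0,1,0,0,-0.4,0,1,0,0,-0.6,0,1,0,0,-0.75,0,1,0,0,-0.85,0,1,0,0,-0.85,0,1,0,0,-0.85,0]

```text
time: 8.82
tcp_pos: [558.8, -242.2, 46.2]
orientation: [-3.14, -0.001, 1.465]
wrist_force: [1.0, -0.9, -0.0]
opening: 21.0
finger_force: 60.3
```

Emit:
arm_command:
  deltas: [1,0,0,-0.01,0,1,0,0,-0.02,0,1,0,0,-0.03,0,1,0,0,-0.04,0,1,0,0,-0.04,0,1,0,0,-0.04,0]

```text
time: 9.32
tcp_pos: [559.1, -243.6, 40.9]
orientation: [3.141, 0.0, 1.463]
wrist_force: [-0.1, 0.5, -1.3]
opening: 21.1
finger_force: 60.3
```

Emit:
arm_command:
  deltas: [1,0,0,-0.006,0,1,0,0,-0.012,0,1,0,0,-0.012,0,1,0,0,-0.012,0]

```text
time: 9.65
tcp_pos: [559.1, -243.7, 39.1]
orientation: [3.141, 0.0, 1.463]
wrist_force: [-0.1, 0.4, 2.5]
opening: 20.7
finger_force: 60.6
```

Emit:
arm_command:
  deltas: [1,0,0,-0.005,0,1,0,0,-0.005,0,1,0,0,-0.005,0]

```text
time: 9.9
tcp_pos: [559.2, -243.7, 39.0]
orientation: [3.141, 0.0, 1.464]
wrist_force: [-1.8, 1.0, 6.5]
opening: 20.9
finger_force: 61.4
```

Emit:
arm_command:
  deltas: [0.45,0,0,0.004,0,0.4,0,0,0.004,0,0.35,0,0,0.004,0,0.3,0,0,0.004,0,0.2,0,0,0.004,0,0,0,0,0.004,0,0,0,0,0.004,0,0,0,0,0.004,0]
  force: 20

```text
time: 10.57
tcp_pos: [559.0, -243.5, 38.5]
orientation: [3.142, -0.0, 1.464]
wrist_force: [0.6, -0.6, -0.6]
opening: 42.8
finger_force: 0.0
```

Emit:
arm_command:
  deltas: [0,0,0,0.1,0,0,0,0,0.25,0,0,0,0,0.5,0,0,0,0,0.75,0,0,0,0,1,0,0,0,0,1,0]

```text
time: 11.07
tcp_pos: [563.1, -245.8, 197.2]
orientation: [3.127, 0.006, 1.464]
wrist_force: [1.4, -0.4, 1.3]
opening: 42.6
finger_force: 0.0
```

Emit:
arm_command:
  deltas: [-0.2,0,0.9,0,0,-0.2,0,0.9,0,0,-0.2,0,0.9,0,0,-0.2,0,0.9,0,0]

```text
time: 11.4
tcp_pos: [557.9, -103.0, 188.6]
orientation: [-3.14, -0.004, 1.466]
wrist_force: [-0.3, -0.0, -0.7]
opening: 51.1
finger_force: 0.0
```

```bash
python3 - <<'E'
from h import *
o=telemetry.get_obs();print(o["time"],o["tcp_pos"],o["opening"])
ims=[]
for n in("top","scene"):
    p=get_image(n); X=cloud(p); x,y,z=np.moveaxis(X,-1,0)
    H,S,V=np.moveaxis(cv2.cvtColor(p["pixels"],cv2.COLOR_BGR2HSV).astype(int),-1,0)
    m=(abs(H-60)<20)&(S>90)&(abs(x-555)<70)&(abs(y+244)<70)
    q=X[m]; print(n,len(q),np.round(np.percentile(q,[1,50,99],0)) if len(q) else 0)
    for k,m in{"yellow":(abs(H-27)<6)&(S>130)&(z>30)&(abs(y-10)<50)&(abs(x-550)<60),"plate":(abs(H-108)<14)&(S>100)&(abs(y-10)<110)&(abs(x-550)<110)&(z>8)&(z<25)}.items():
        q=X[m]
        if len(q)>5: c,r=cv2.minEnclosingCircle(q[:,:2].astype(np.float32)); print(k,len(q),np.round(np.median(q,0),1),np.round([*c,r],1),np.round(np.percentile(q[:,2],[2,98]),1))
    a=p["pixels"][180:280,310:430] if n=="top" else p["pixels"][130:230,150:270]
    ims.append(cv2.resize(a,(400,333)))
cv2.imwrite("pics/c5.png",np.hstack(ims))
E
```

```text
11.4 [ 557.88856572 -102.96633916  188.59996179] 51.1047001123429
top 0 0
yellow 29 [549.6  12.6  68.5] [549.9  11.2   8.6] [60.1 74.2]
plate 2073 [548.5  11.6  15.4] [549.8  10.9  75.1] [10.1 20.7]
scene 20 [[ 550. -257.   60.]
 [ 564. -242.   62.]
 [ 570. -229.   64.]]
yellow 59 [557.9  15.8  56.2] [553.9  15.    9.4] [37.9 70.3]
plate 818 [569.1  26.5  14.9] [552.2  13.2  77.3] [12.4 17.4]
```

View pics/c5.png

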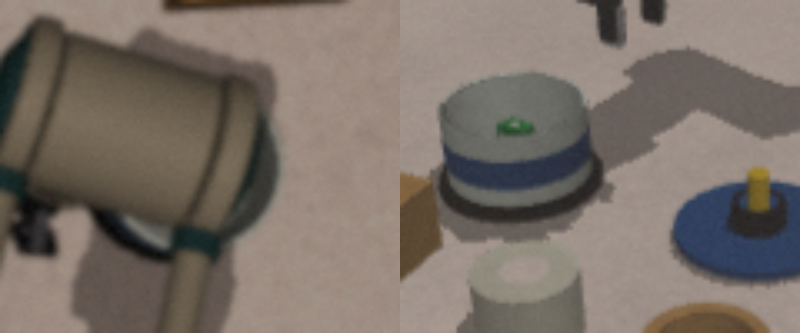

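The logger stands upright in the middle of the tin with its top at z≈62 (crop (515,127)). Next is the stem, near (551, 12.5).

Emit:
arm_command:
  deltas: [-0.2,-0.053,0.3,0,0,-0.2,-0.053,0.55,0,0,-0.2,-0.053,0.75,-0.15,0,-0.2,-0.053,0.807,-0.35,0,-0.2,-0.053,0.807,-0.5,0,-0.2,-0.053,0.807,-0.5,0,-0.2,-0.053,0.807,-0.5,0]

```text
time: 12.08
tcp_pos: [550.8, 11.4, 112.7]
orientation: [-3.139, 0.001, 1.463]
wrist_force: [-0.8, -0.6, 1.1]
opening: 51.1
finger_force: 0.0
```

Emit:
arm_command:
  deltas: [-0.2,0,0,-0.15,0,-0.2,0,0,-0.3,0,-0.2,0,0,-0.4,0,-0.2,0,0,-0.421,0,-0.2,0,0,-0.421,0,-0.2,0,0,-0.421,0]

```text
time: 12.58
tcp_pos: [552.7, 11.6, 52.0]
orientation: [3.138, 0.0, 1.463]
wrist_force: [0.5, 0.4, -0.2]
opening: 51.1
finger_force: 0.0
```

```bash
python3 - <<'E'
from h import *
o=telemetry.get_obs();print(o["time"],o["tcp_pos"],o["opening"],o["wrist_force"])
p=get_image("scene"); X=cloud(p); x,y,z=np.moveaxis(X,-1,0)
V=p["pixels"].max(-1)
k=(V<90)&(z>42)&(z<130)&(np.hypot(x-551,y-12)<75)
for s in(-1,1):
    q=X[k&(s*(x-551)>12)&(z<65)]; print(s,len(q),np.round(np.nanpercentile(q,[2,50,98],0)) if len(q) else 0)
cv2.imwrite("pics/c6.png",cv2.resize(p["pixels"][130:230,200:320],None,fx=5,fy=5))
E
```

```text
12.5833 [552.70622874  11.5556257   52.00515815] 51.14184621386706 [ 0.53533744  0.40116643 -0.20235046]
-1 25 [[523.   7.  47.]
 [528.  18.  58.]
 [530.  25.  64.]]
1 37 [[578.   2.  47.]
 [587.  14.  58.]
 [594.  21.  65.]]
```

View pics/c6.png

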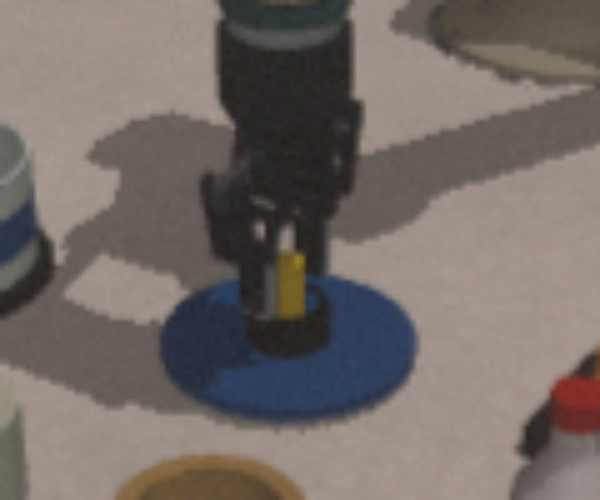

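The fingertips straddle the yellow stem (crop (290,285)), about 5 mm above the black collar. I'm closing and lifting.

Emit:
arm_command:
  deltas: [0.1,0,0,0,0,0.3,0,0,0,0,0.4,0,0,0,0,0.5,0,0,0,0,0.55,0,0,0,0,1,0,0,0,0,1,0,0,0,0,1,0,0,0,0,1,0,0,0,0,1,0,0,0,0]
  force: 70

```text
time: 13.47
tcp_pos: [550.9, 12.6, 51.1]
orientation: [3.142, 0.0, 1.464]
wrist_force: [-1.6, 0.2, 5.4]
opening: 18.2
finger_force: 68.1
```

Emit:
arm_command:
  deltas: [1,0,0,0.02,0,1,0,0,0.06,0,1,0,0,0.15,0,1,0,0,0.3,0,1,0,0,0.5,0,1,0,0,0.7,0,1,0,0,0.85,0,1,0,0,0.95,0,1,0,0,1,0,1,0,0,1,0,1,0,0,1,0]

```text
time: 14.38
tcp_pos: [550.6, 12.6, 199.9]
orientation: [-3.141, -0.0, 1.464]
wrist_force: [1.0, 0.3, -3.5]
opening: 17.7
finger_force: 68.6
```

```bash
cat > lid.py <<'E'
from h import *
def plate(p,c,zr):
    "blue plate: plane fit normal, height at centre, circle"
    X=cloud(p); x,y,z=np.moveaxis(X,-1,0)
    H,S,V=np.moveaxis(cv2.cvtColor(p["pixels"],cv2.COLOR_BGR2HSV).astype(int),-1,0)
    m=(abs(H-108)<14)&(S>90)&(np.hypot(x-c[0],y-c[1])<95)&(z>zr[0])&(z<zr[1]); q=X[m]
    for _ in range(5):
        A=np.c_[q[:,:2]-c,np.ones(len(q))]; s=np.linalg.lstsq(A,q[:,2],rcond=None)[0]; e=abs(A@s-q[:,2]); q=q[e<max(2.5,np.percentile(e,85)) ]if e.max()>2.5 else q
    cc,r=cv2.minEnclosingCircle(q[:,:2].astype(np.float32)); return len(q),np.round(s,3),np.round([*cc,r],1)
E
python3 - <<'E'
from lid import *
o=telemetry.get_obs();t=o["tcp_pos"];print(o["time"],t,o["orientation"],o["opening"],o["wrist_force"],o["torque"])
for n in("top","scene"):
    p=get_image(n); print(n,plate(p,t[:2],(t[2]-70,t[2]-5)))
cv2.imwrite("pics/c7.png",cv2.resize(p["pixels"][60:210,200:320],None,fx=4,fy=4))
E
```

```text
14.3833 [550.59421424  12.59343126 199.90683567] [-3.14074913e+00 -1.64138260e-05  1.46356862e+00] 17.736121091533548 [ 0.97994219  0.3178528  -3.48677114] [ 0.04988585 -0.05751097  0.03089248]
top (275, array([ 2.60000e-02, -3.00000e-03,  1.65752e+02]), array([500.3,   8.6,  54.2]))
scene (617, array([-5.00000e-03, -1.00000e-03,  1.63025e+02]), array([553.7,  15.3,  77.2]))
```

View pics/c7.png

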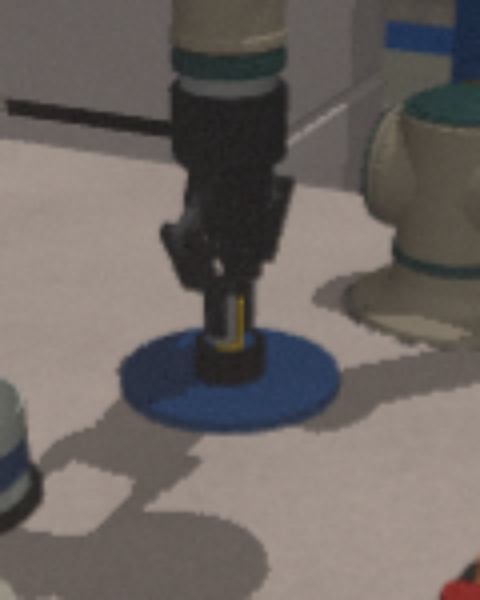

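The nested lids hang level from the stem (crop (230,385)), with the plate at z≈163. I'm carrying them over the tin.

Emit:
arm_command:
  deltas: [1,0.026,-0.05,0,0,1,0.026,-0.15,0,0,1,0.026,-0.3,0,0,1,0.026,-0.45,0,0,1,0.026,-0.6,0,0,1,0.026,-0.75,0,0,1,0.026,-0.854,0,0]

```text
time: 15.07
tcp_pos: [554.8, -118.2, 199.3]
orientation: [-3.14, 0.001, 1.463]
wrist_force: [1.2, 0.3, -2.0]
opening: 17.7
finger_force: 68.5
```

Emit:
arm_command:
  deltas: [1,0.026,-0.12,0,0,1,0.026,-0.26,0,0,1,0.026,-0.4,0,0,1,0.026,-0.53,0,0,1,0.026,-0.65,0,0,1,0.026,-0.75,-0.05,0,1,0.026,-0.82,-0.12,0,1,0.026,-0.854,-0.2,0,1,0.026,-0.854,-0.25,0,1,0.026,-0.854,-0.25,0,1,0.026,-0.854,-0.25,0,1,0.026,-0.854,-0.25,0]

```text
time: 16.07
tcp_pos: [559.1, -242.8, 163.0]
orientation: [3.141, -0.0, 1.464]
wrist_force: [0.4, -1.0, -2.7]
opening: 17.8
finger_force: 68.5
```

```bash
python3 - <<'E'
from lid import *
o=telemetry.get_obs();t=o["tcp_pos"];print(o["time"],t,o["orientation"],o["opening"],o["wrist_force"])
for n in("top","scene"):
    p=get_image(n); X=cloud(p); x,y,z=np.moveaxis(X,-1,0); print(n,plate(p,t[:2],(t[2]-50,t[2]-15)))
    H,S,V=np.moveaxis(cv2.cvtColor(p["pixels"],cv2.COLOR_BGR2HSV).astype(int),-1,0)
    # outlines by cylinder silhouette in x-y: front (visible) surface points: tin wall and lid skirt
    for nm,zz in(("tinwall",(20,80)),("skirt",(t[2]-47,t[2]-38.5)),("collar",(t[2]-33,t[2]-13))):
        k=(z>zz[0])&(z<zz[1])&(np.hypot(x-559,y+244)<(90 if nm!="collar" else 32))&(np.hypot(x-559,y+244)>(60 if nm!="collar" else 18)); Q=X[k]
        if len(Q)<20: continue
        from scipy.optimize import least_squares
        R={"tinwall":70,"skirt":77.5,"collar":25}[nm]
        s=least_squares(lambda c:np.hypot(Q[:,0]-c[0],Q[:,1]-c[1])-R,[559,-244],loss="soft_l1"); print(nm,len(Q),np.round(s.x,1),round(np.median(abs(s.fun)),1))
cv2.imwrite("pics/c8.png",cv2.resize(p["pixels"][80:220,130:290],None,fx=4,fy=4))
E
```

```text
16.0667 [ 559.08652582 -242.80855115  163.0309267 ] [ 3.14142546e+00 -3.87776696e-04  1.46449647e+00] 17.760036155359074 [ 0.39696502 -1.04224571 -2.67839673]
top (1077, array([-0.00000e+00, -5.00000e-03,  1.27551e+02]), array([ 559.3, -241.1,   76.7]))
tinwall 94 [ 558.6 -243.9] 0.3
skirt 107 [ 560.8 -246.2] 5.1
collar 59 [ 559.1 -243.5] 0.9
scene (512, array([ 0.00000e+00, -2.00000e-03,  1.27288e+02]), array([ 563.3, -240.9,   78.3]))
tinwall 1011 [ 558.8 -243.7] 1.5
skirt 104 [ 559.3 -243.6] 0.8
collar 97 [ 559.5 -243.4] 1.0
```

View pics/c8.png

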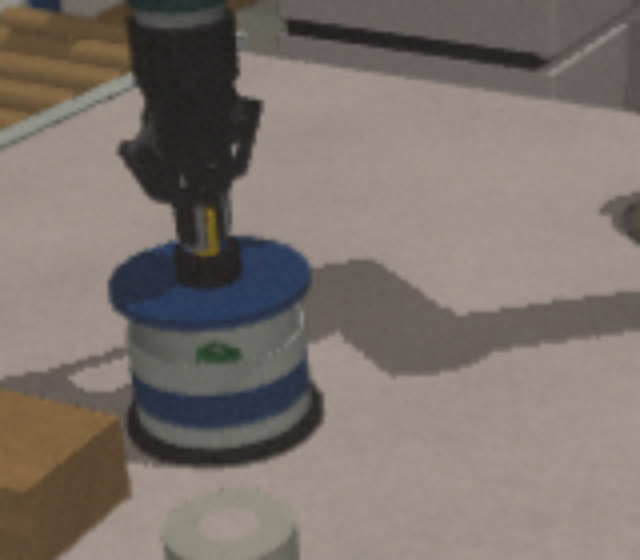

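The tin wall and the lid agree within about 0.6 mm, with the lid hovering level over the tin (crop (210,283)). I'm lowering it.

Emit:
arm_command:
  deltas: [1,-0.002,-0.002,-0.03,0,1,-0.002,-0.002,-0.07,0,1,-0.002,-0.002,-0.11,0,1,-0.002,-0.002,-0.14,0,1,-0.002,-0.002,-0.16,0,1,-0.002,-0.002,-0.18,0,1,-0.002,-0.002,-0.18,0,1,-0.002,-0.002,-0.18,0]

```text
time: 16.83
tcp_pos: [558.5, -244.1, 135.8]
orientation: [-3.141, -0.0, 1.463]
wrist_force: [0.1, 0.1, -1.8]
opening: 17.9
finger_force: 68.6
```

Emit:
arm_command:
  deltas: [1,0,0,-0.01,0,1,0,0,-0.02,0,1,0,0,-0.03,0,1,0,0,-0.04,0,1,0,0,-0.05,0,1,0,0,-0.055,0,1,0,0,-0.06,0,1,0,0,-0.06,0,1,0,0,-0.06,0]

```text
time: 17.58
tcp_pos: [558.6, -244.0, 127.0]
orientation: [3.141, 0.0, 1.464]
wrist_force: [0.5, 0.3, -2.3]
opening: 17.6
finger_force: 68.6
```

Emit:
arm_command:
  deltas: [1,0,0,-0.005,0,1,0,0,-0.01,0,1,0,0,-0.01,0,1,0,0,-0.01,0]

```text
time: 17.92
tcp_pos: [558.8, -244.1, 126.2]
orientation: [3.141, 0.0, 1.464]
wrist_force: [-0.5, 0.0, 2.7]
opening: 17.7
finger_force: 69.2
```

Emit:
arm_command:
  deltas: [1,0,0,-0.005,0,1,0,0,-0.01,0,1,0,0,-0.01,0,1,0,0,-0.01,0]

```text
time: 18.25
tcp_pos: [558.8, -244.1, 126.1]
orientation: [3.14, 0.001, 1.464]
wrist_force: [-3.6, 1.7, 10.0]
opening: 18.1
finger_force: 70.0
```

Emit:
arm_command:
  deltas: [0.55,0,0,0.01,0,0.5,0,0,0.01,0,0.4,0,0,0.01,0,0.2,0,0,0.01,0,0,0,0,0.01,0,-0.5,0,0,0.01,0,-1,0,0,0.02,0,-1,0,0,0.06,0,-1,0,0,0.12,0,-1,0,0,0.12,0,-1,0,0,0.12,0,-1,0,0,0.12,0]
  force: 20

```text
time: 19.25
tcp_pos: [558.7, -244.1, 142.3]
orientation: [3.141, 0.0, 1.464]
wrist_force: [-0.2, 1.0, -0.2]
opening: 85.7
finger_force: 0.0
```

```bash
python3 - <<'E'
from lid import *
o=telemetry.get_obs();t=o["tcp_pos"];print(o["time"],t,o["orientation"],o["opening"],o["wrist_force"])
for n in("top","scene"):
    p=get_image(n); print(n,plate(p,(559,-244),(80,100)))
X=cloud(p);x,y,z=np.moveaxis(X,-1,0)
k=(z>96)&(z<112)&(np.hypot(x-559,y+244)<32)&(x>559); Q=X[k]
from scipy.optimize import least_squares
print("collar",len(Q),least_squares(lambda c:np.hypot(Q[:,0]-c[0],Q[:,1]-c[1])-25,[559,-244],loss="soft_l1").x)
cv2.imwrite("pics/c9.png",cv2.resize(p["pixels"][80:220,130:290],None,fx=4,fy=4))
E
```

```text
19.25 [ 558.66981023 -244.06556488  142.34467696] [3.14088119e+00 2.87744155e-04 1.46356348e+00] 85.66849738230978 [-0.19581106  1.04365744 -0.18895465]
top (971, array([-1.0000e-03, -7.0000e-03,  9.0415e+01]), array([ 558.6, -241.9,   76.5]))
scene (533, array([-3.0000e-03, -3.0000e-03,  9.0009e+01]), array([ 561.2, -241.5,   77.9]))
collar 71 [ 558.90103034 -244.03615965]
```

View pics/c9.png

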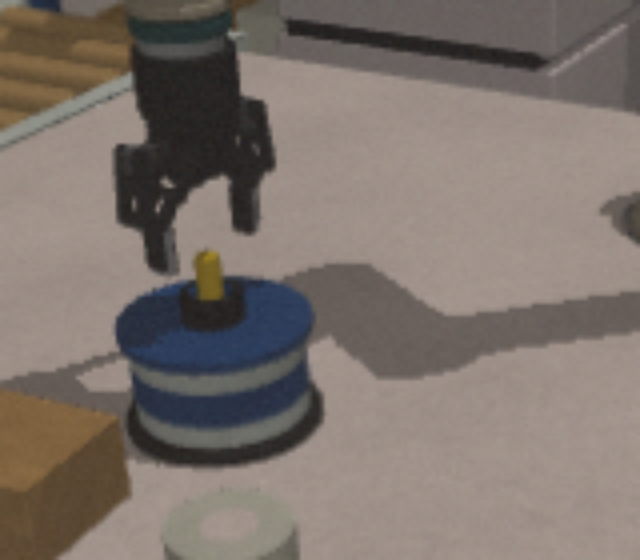

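The lids are seated, with the plate level at z≈90 and the collar centred under the open gripper at (558.9, -244.0); crop (212,305). I'm taking the collar.

Emit:
arm_command:
  deltas: [-1,0,0,-0.08,0,-1,0,0,-0.16,0,-1,0,0,-0.23,0,-1,0,0,-0.273,0,-1,0,0,-0.273,0,-1,0,0,-0.273,0,-0.7,0,0,-0.273,0,-0.4,0,0,-0.273,0,-0.25,0,0,-0.273,0,-0.2,0,0,-0.273,0,-0.2,0,0,-0.273,0]
  force: 50

```text
time: 20.27
tcp_pos: [558.7, -244.1, 101.4]
orientation: [3.141, 0.0, 1.464]
wrist_force: [0.2, -1.6, 0.2]
opening: 51.6
finger_force: 0.0
```

Emit:
arm_command:
  deltas: [-0.15,0,0,0,0,-0.1,0,0,0,0,0,0,0,0,0,0.5,0,0,0,0,1,0,0,0,0,1,0,0,0,0,1,0,0,0,0,1,0,0,0,0]

```text
time: 20.93
tcp_pos: [558.7, -244.1, 101.8]
orientation: [3.141, 0.0, 1.464]
wrist_force: [-1.0, -0.0, 5.8]
opening: 48.6
finger_force: 51.1
```

Gripped. I'm lifting straight up, slowly at first, and stopping at 120 mm.

Emit:
arm_command:
  deltas: [1,0,0,0.01,0,1,0,0,0.025,0,1,0,0,0.045,0,1,0,0,0.07,0,1,0,0,0.1,0,1,0,0,0.14,0,1,0,0,0.18,0,1,0,0,0.23,0,1,0,0,0.28,0,1,0,0,0.33,0,1,0,0,0.38,0,1,0,0,0.4,0]

```text
time: 21.93
tcp_pos: [559.2, -244.3, 162.7]
orientation: [3.139, 0.001, 1.464]
wrist_force: [1.1, -0.4, -1.3]
opening: 48.3
finger_force: 51.7
```

Emit:
arm_command:
  deltas: [1,0,0,0.05,0,1,0,0,0.1,0,1,0,0,0.15,0,1,0,0,0.2,0,1,0,0,0.25,0,1,0,0,0.3,0,1,0,0,0.34,0,1,0,0,0.37,0,1,0,0,0.39,0,1,0,0,0.4,0,1,0,0,0.4,0,1,0,0,0.4,0]

```text
time: 22.93
tcp_pos: [558.4, -243.9, 220.7]
orientation: [-3.141, -0.0, 1.464]
wrist_force: [0.4, 0.0, -0.9]
opening: 48.3
finger_force: 51.8
```

Emit:
arm_command:
  deltas: [1,0,0,0,0,1,0,0,0,0,1,0,0,0,0,1,0,0,0,0,1,0,0,0,0,1,0,0,0,0]

```text
time: 23.43
tcp_pos: [558.6, -244.0, 221.0]
orientation: [3.142, -0.0, 1.464]
wrist_force: [0.4, -0.3, -0.5]
opening: 48.4
finger_force: 51.8
```

```bash
python3 - <<'E'
from lid import *
o=telemetry.get_obs();t=o["tcp_pos"];print(o["time"],t,o["orientation"],o["opening"],o["wrist_force"])
for n in("top","scene"):
    p=get_image(n); print(n,plate(p,(559,-244),(190,225)))
X=cloud(p);x,y,z=np.moveaxis(X,-1,0)
H,S,V=np.moveaxis(cv2.cvtColor(p["pixels"],cv2.COLOR_BGR2HSV).astype(int),-1,0)
m=(abs(H-27)<6)&(S>110)&(abs(x-559)<40)&(abs(y+244)<40)&(z>80); q=X[m]; print("stem",len(q),np.round(np.percentile(q,[2,50,98],0)) if len(q) else 0)
d=np.hypot(x-559,y+244);k=(z>83)&(z<93)&(d<72)&(d>15); q=X[k]; A=np.c_[q[:,0]-559,q[:,1]+244,np.ones(len(q))]; print("flange",len(q),np.linalg.lstsq(A,q[:,2],rcond=None)[0])
cv2.imwrite("pics/c10.png",cv2.resize(p["pixels"][60:230,120:290],None,fx=3.5,fy=3.5))
E
```

```text
23.4333 [ 558.56303551 -243.99745209  220.97168559] [ 3.14156009e+00 -4.04337345e-05  1.46353257e+00] 48.440466463197765 [ 0.42337844 -0.26428058 -0.52601728]
top (1150, array([ 4.00000e-03, -2.00000e-03,  2.09652e+02]), array([ 559.3, -242.8,   76.9]))
scene (447, array([-2.00000e-03, -3.00000e-03,  2.09344e+02]), array([ 560.8, -243. ,   77.9]))
stem 88 [[ 556. -249.   96.]
 [ 566. -240.  122.]
 [ 572. -233.  145.]]
flange 653 [-1.13091000e-03 -2.82245026e-03  8.68990953e+01]
```

View pics/c10.png

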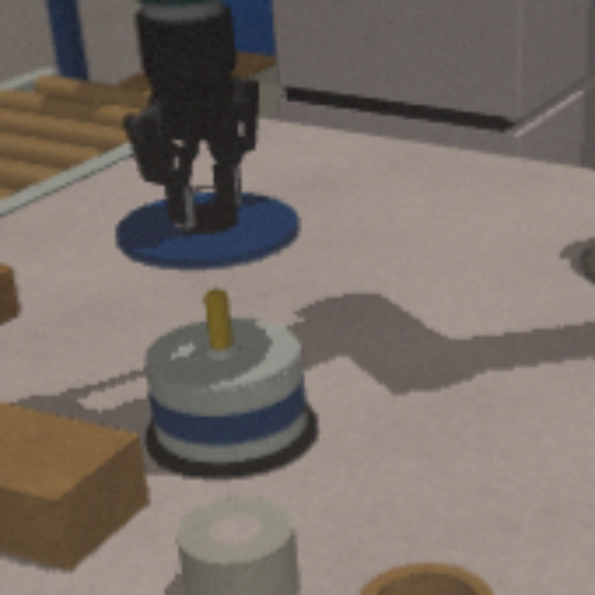

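The outer lid is held level 119 mm up (crop (208,230)). The inner lid is still seated and level on the tin, with its stem upright (crop (218,320)).

```bash
python3 -c "from rig import finish_job; print(finish_job())"
```

```text
the job is handed in; nothing more can be done
None
```

The job is handed in: the green logger stands in the tin, the inner lid is seated and level on it, and the arm is holding the blue outer lid level about 12 cm above where it sat, after about 23 s of the 72 s allowed.

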